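# Pull the blown fuse with the fuse tongs

### The arm

A 6-joint arm with a two-finger parallel gripper is mounted at the origin on a cart in front of the work surface, level with it; the furniture and walls round the work are solid. World frame = base frame: x ahead of the robot, y to its left, z up, the work surface at z = 0. Lengths are in m, angles in rad, forces in N, time in s.
With the tool pointing down it reaches from about 0.3 to 0.875 m from the base axis. Payload 6.4 kg.
Tool frame: the origin (TCP) lies midway between the tips of the shut fingers; the grasp point (between the pads) lies 19 mm behind it; z points along the fingers, y is the line along which they close (so a half turn about z gives the same grasp; the last joint's range is limited). The gripper opens to 85 mm and grips with 20 to 120 N. Pads are 22 mm wide; open, the fingers measure 114 mm over their backs; the gripper's body (76 mm by 85 mm) begins 54 mm behind the grasp point. The pads swing forward as they close: fully open they stand 13 mm farther back than shut.
Start: joints at [1.009, 0.181, 1.607, -0, 1.354, -0.206], TCP at [0.2, 0.539, 0.231] pointing down, gripper open.
Joint ranges: [-2.99, 2.99], [-0.89, 2.07], [0.3, 2.58], [-1.14, 4.28], [0, 2.63], [-3.12, 3.12]. Speed limits (rad/s): [2.57, 2.57, 3.01, 3.14, 3.14, 3.14].

### API

Orientations are given as a unit quaternion [w, x, y, z].
In Python, from bench import sensors, vision, ctrl gives the robot as it stands.
- The arm moves only by the tool carry_out, never from a script. Its argument "deltas" is text: rows parted by semicolons, each of 7 numbers parted by spaces: the shift along the tool's x, y, z in mm, then the turn, a rotation vector about the tool's x, y, z in rad, then the closure, from 0 (fully open) to 1 (shut). In form: tx ty tz ax ay az claw; .... A call has 1 to 12 rows; each row is the pose to reach, as a shift and turn from the pose commanded when the call began, along the tool's axes at that moment; what a row does not reach only later rows make up. A row lasts 1/8 s, in which the tool goes at most 62.5 mm and 10.7 degrees, less where a joint would pass 70% of its speed; a pose out of reach is approached as far as the arm can. A call with a gripper value outside its range is refused whole. The fingers move at their own pace and stop on an object; the grip force is fixed at half the most. Time passes only in rows, so rows that repeat a pose let the fingers close. It gives the time, the measured TCP pose, the force, the opening and the grip force at its end, in the units of the state.
- sensors.get_obs(): the state, without advancing time (a new reading comes with each control period).
- vision.camera(name): name is "scene" or "side" or "wrist"; returns the picture (480x640x3 uint8, blue, green, red); there is no depth.
- vision.camera_model(name): a dict with "K" (3x3 intrinsics, pixels), "extrinsics" (4x4, takes a point from world to camera coordinates); the wrist camera has in their place "hand_eye" (4x4, takes a point from camera to tool coordinates, whose origin is the TCP and whose axes are the flange's). Camera axes: x right, y down, z forward; pixel columns grow to the right and rows downward; lengths in m; the calibration is good to about 2 mm. A picture is of the moment at which its call begins: read the wrist's pose just before it. camera_model takes no time and is no camera call.
- ctrl.hand_in(): hands the job in; it is judged then, once.
The state is a dict: "time_s": time; "q": joint angles; "dq": joint speeds; "joint_efforts": joint torques, N m; "eef_pos": TCP position; "eef_rot": TCP orientation; "wrist_force": force on the tool from outside, world axes, zero at the start; "torque": the same for the moment, N m; "opening": opening from 0.0 (shut) to 1.0 (fully open); "grasp_force": force on a finger pad.
Only numpy, scipy, OpenCV 4.12 (cv2) and the standard library are available. Lean on these libraries where they do the work, as an engineer would, in place of code of your own. Each camera call takes 0.05 s, during which the arm holds its last target. There are 200 camera calls.

### The job

The power box on the bench is unplugged and its fuse has blown. Squeeze the two orange tabs of the fuse cover together and swing the cover wide open, then take the red fuse tongs from their stand, pull the fuse up out of its clips with them - firmly enough that the tips do not slip off, but without crushing its brittle tube - and lay it down in the grey tray without dropping it. Put the tongs back upright in their stand, leave the cover open, touch the fuse only with the tongs and do not push the carton, tape measure or marker about.

Things in the scene. Friction and masses are not known exactly. Their poses are not given: they have to be found in the camera images.
- power_box: grey power box, 170 x 100 x 46, screwed to the bench. Origin: on its underside (box from x = -98 to 72); x points from the cover's free edge to its hinge, away from the robot. Shut white cover: 88 x 56 mm, top face at z = 46, free edge at x = -66, hinge line along y at x = 22, z = 46. Bay under it: x -62 to 18, y -25 to 25, floor z = 8 (z = 12 within 14 mm of the middle), rim z = 46.
- cover (a joint): angle of the fuse cover in rad: 0 shut and latched, grows as it swings up and away from the robot, 1.57 upright, stop at 1.95. A stiff hinge: it stays where it is left. Upright, its tabs reach 115 mm above the box: carry things clear of it.
- fuse: cartridge fuse, brittle white tube, steel end caps, a red band, 14.3 mm thick, 51 mm long, about 30 g. Origin: its centre; x along its axis. At first in the bay under the cover, along the box's x, centre at box x = -22, y = 0, z = 24. Brass spring clips hold it over 7 mm near each end; the middle 34 mm are free. Drawing it out takes roughly 12 N over 3 mm. Tips pressing over 32 N (sum) crush it.
- tongs: red plastic fuse tongs, 130 mm tall, about 65 g, standing tips down in the stand. Origin: between the lower ends of the tips; z up to the heel, where the two arms (at +y and -y) are hinged at z = 120; springs hold them open, tips 34 mm apart. Black rubber tips: 10 mm wide along x, 5 mm thick, 16 mm tall. At the fuse's thickness the tips are parallel.
- stand: black stand for the tongs, 36 x 76 mm (foot 60 x 88 mm), 52 mm high, fixed to the bench left or right of the power box. Upright pocket, 22 mm along x, 58 mm along y, open at the top (z = 52), floor at z = 6, where the tips stand; the tongs' y lies along its y. Origin: centre of its underside.
- tray: light grey open tray, 70 x 140 x 22 mm, inside 64 x 136 mm, floor 2 mm above its underside, loose on the bench on the other side of the power box from the stand. Origin: centre of its underside; y is its long axis, z up.
- carton: small brown carton, 48 x 75 x 32 mm, standing loose on the bench beyond the power box; a bystander. Origin: centre of its underside.
- yellow_tape: yellow and black tape measure, 33 x 68 x 61 mm, loose on the bench beyond the power box; a bystander. Origin: centre of its underside.
- black_marker: black marker pen, 138 mm long, 12 mm thick, lying loose on the bench in front of the power box; a bystander. Origin: under its middle.
- cover_tabs (a point): point midway between the two orange tabs, which stick out 26 mm in front of the cover's free edge, 101 mm from the hinge, 7 mm above the cover's face; swings with it. Tabs: 12 mm tall, 5 mm thick, outer faces 46 mm apart across the box's y. Squeezed together, each slides in up to 5 mm on a spring (4 N at 3 mm); both must be in 3 mm or more to free the cover, then lifted by the squeezed tabs.
- tongs_grip (a point): point between the ribbed grip pads, 84 mm above the tips, 46 mm below the heel top; grip here from above across y. Pads 28 mm wide, 14 tall, 42 apart over all when free; tips close 3 mm per 1 mm: 38 mm over the pads is half closed, 35 on the fuse, 31 shut. Springs push back 3 to 7 N; a third of any grip beyond that reaches each tip: too little and the tips slip off the clipped fuse and shut.
Not all that is in view belongs to the job. Several things have the shape of the tongs; the one meant has the colours described above.

How it is judged:
By the outcome, as a careful person would: the job done as asked, in the order asked, and still so for the second after the job is handed in, with the robot touching nothing.
It also fails if it takes over 72 s, if anything falls off the work surface, if the arm or the gripper's body presses on something with over 40 N, if the wrist force passes 120 N, or if a joint passes its speed limit or range.

## Working session

There is one attempt and no reset: what is moved stays moved. The work goes in short steps, Python scripts to look and compute and a tool call to move; the robot and the scene stay as the last step left them, time stands still between calls to the robot, and variables do not carry over. Pictures are saved under pics/ and viewed, at most 10 in all, crops included, and the job is handed in when it is done.

Besides the shell and the picture viewer there is one more tool, called after "Emit:" by a JSON object that holds its "api" and its "payload", one argument or row to a line. carry_out: Moves the arm, as the interface text tells. Its arguments: {"type":"object","properties":{"deltas":{"type":"string"}},"required":["deltas"]}

```bash
ls; mkdir -p pics; cat > h.py <<'E'
import numpy as np, cv2
from bench import sensors, vision, ctrl
from scipy.spatial.transform import Rotation as R
def snap(n,f):
    o=sensors.get_obs(); im=vision.camera(n); cv2.imwrite(f'pics/{f}.png',im); return o,im
E
python3 - <<'E'
from h import *
o,a=snap('scene','s0'); print(o)
_,b=snap('side','d0'); snap('wrist','w0')
for n in ('scene','side','wrist'): print(n,{k:np.round(v,4).tolist() if not isinstance(v,str) else v for k,v in vision.camera_model(n).items()})
E
```

```text
pics
{'time_s': 0.0, 'q': array([ 1.00867588e+00,  1.81530452e-01,  1.60801174e+00,  8.25969370e-06,
        1.35380809e+00, -2.06304818e-01]), 'dq': array([-3.68203824e-03,  5.42558450e-05,  5.04359496e-04, -3.16972040e-04,
        4.12453373e-04, -1.83760542e-03]), 'joint_efforts': array([-2.56980398e-03, -4.44867647e+01, -3.51333153e+01, -4.45201022e-04,
        9.21470724e-03,  6.23326670e-07]), 'eef_pos': array([0.19998531, 0.53850928, 0.23038831]), 'eef_rot': array([-3.33143027e-04,  1.76971609e-01,  9.84215564e-01, -8.13230558e-04]), 'wrist_force': array([ 0.56891546, -0.08244876,  1.11714262]), 'torque': array([ 0.00674887,  0.03675766, -0.0315778 ]), 'grasp_force': 0.0, 'opening': 0.9981226488999132}
scene {'K': [[494.1641, 0.0, 322.402], [0.0, 494.1641, 243.3371], [0.0, 0.0, 1.0]], 'extrinsics': [[0.5222, -0.8526, 0.0195, -0.3042], [-0.466, -0.3045, -0.8307, 0.342], [0.7142, 0.4247, -0.5563, 0.6371], [0.0, 0.0, 0.0, 1.0]]}
side {'K': [[519.1806, 0.0, 320.8225], [0.0, 519.1806, 246.7534], [0.0, 0.0, 1.0]], 'extrinsics': [[0.7477, 0.6638, -0.017, -0.4429], [0.5146, -0.5955, -0.6169, -0.2502], [-0.4197, 0.4525, -0.7869, 1.5396], [0.0, 0.0, 0.0, 1.0]]}
wrist {'K': [[336.7904, 0.0, 321.3646], [0.0, 336.7904, 233.1335], [0.0, 0.0, 1.0]], 'hand_eye': [[-0.0007, -0.9474, -0.3202, 0.0835], [1.0, -0.0007, 0.0001, -0.0003], [-0.0003, -0.3202, 0.9474, -0.1421], [0.0, 0.0, 0.0, 1.0]]}
```

View pics/s0.png

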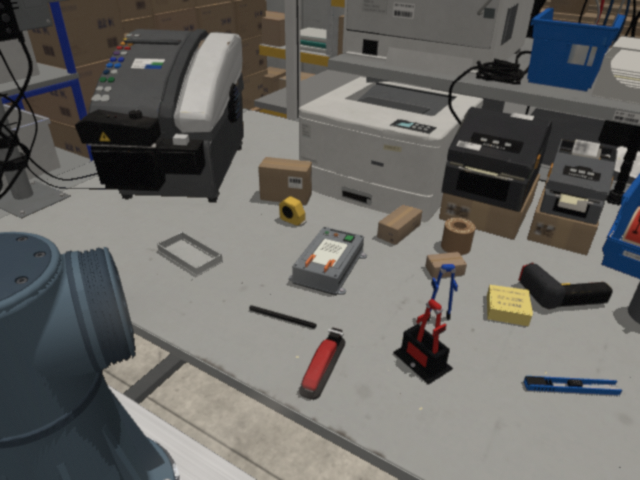

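View pics/d0.png

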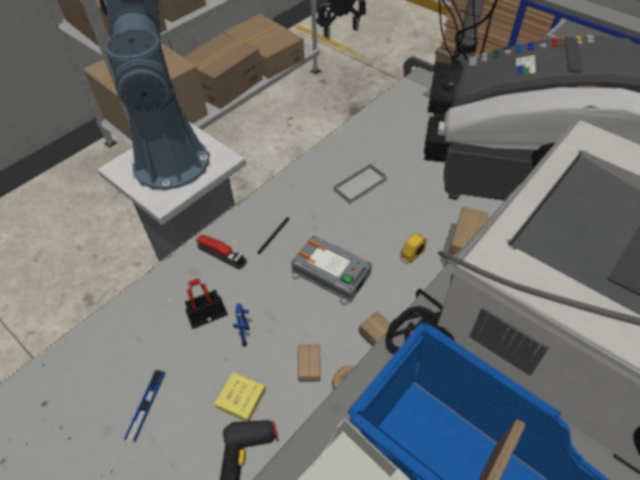

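The scene view shows the power box at (330,258), the tray at (190,253) and red tongs in a black stand at (428,340). The marker is at (283,317), the tape at (292,210), and the cartons are at (400,223), (446,265) and (286,180). Tongs-shaped things: red in the black stand (432,320), blue standing (446,285), blue lying (572,385) and a red cutter lying down (323,362). The red ones in the stand fit the description. I'll confirm this in an enlarged crop.

```bash
python3 - <<'E'
import cv2,numpy as np
s=cv2.imread('pics/s0.png');d=cv2.imread('pics/d0.png')
def c(im,x,y,w,h,k): return cv2.resize(im[y:y+h,x:x+w],None,fx=k,fy=k,interpolation=cv2.INTER_CUBIC)
# scene box 285..385,220..295 ; stand 385..485,260..385
A=c(s,285,220,100,75,4); B=c(d,285,225,100,75,4); C=c(s,385,260,100,75*1,4); 
C=c(s,380,290,100,75+15,3.3333)
D=c(d,175,270,100,75,4)
top=np.hstack([A,B]); bot=np.hstack([cv2.resize(s[310:385,380:480],(400,300),interpolation=cv2.INTER_CUBIC),D])
cv2.imwrite('pics/c1.png',np.vstack([top,bot]))
E
```

```text
(no output)
```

View pics/c1.png

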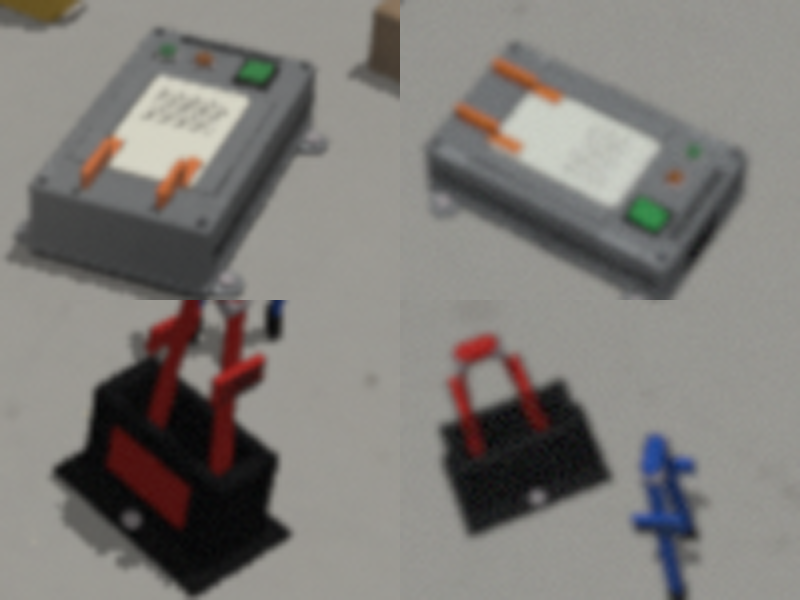

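The red tongs in the black stand are confirmed: red arms with grip pads, while its neighbour is blue. Box top corners, stand corners and tray corners are readable in both views, so I'll fit planar poses.

```bash
cat >> h.py <<'E'
CM={n:vision.camera_model(n) for n in ('scene','side')}
def proj(n,P):
    m=CM[n]; c=np.asarray(P)@m['extrinsics'][:3,:3].T+m['extrinsics'][:3,3]; p=c@np.array(m['K']).T; return p[:,:2]/p[:,2:]
from scipy.optimize import least_squares
def w(p,P):
    P=np.asarray(P,float)/1000; c,s=np.cos(p[2]),np.sin(p[2])
    return np.c_[p[0]+c*P[:,0]-s*P[:,1],p[1]+s*P[:,0]+c*P[:,1],P[:,2]]
def fit(p0,obs):
    f=lambda p:np.concatenate([(proj(n,w(p,[m]))-np.array([u])).ravel() for n,m,u in obs])
    r=least_squares(f,p0,loss='soft_l1'); return r.x,np.round(r.fun,1)
E
python3 - <<'E'
from h import *
B=[('scene',(-98,50,46),(293,267)),('scene',(72,50,46),(323.75,228)),('scene',(72,-50,46),(363.2,237)),('scene',(-98,-50,46),(338,280)),
('side',(-98,50,46),(313.75,236.25)),('side',(-98,-50,46),(292.5,262)),('side',(72,-50,46),(351,291)),('side',(72,50,46),(370.5,263.75))]
print('box',fit([.6,0.1,0],B))
S=[('scene',(-18,38,52),(404.5,332.5)),('scene',(18,38,52),(418.75,325.5)),('scene',(18,-38,52),(448.75,349.5)),('scene',(-18,-38,52),(437.5,355)),
('scene',(-30,44,0),(393.75,352.5)),('scene',(30,-44,0),(452.5,368.75)),('scene',(-30,-44,0),(428.25,383.75)),
('side',(18,38,52),(220,297.5)),('side',(18,-38,52),(187.5,311.25)),('side',(30,-44,3),(193,328)),('side',(30,44,3),(227,315))]
for y in (0,.5,-.5): print('stand',fit([.5,-.2,y],S))
T=[('scene',c,u) for c,u in zip([(-35,70,22),(35,70,22),(35,-70,22),(-35,-70,22)],[(157,247),(183,234),(222,258),(197,270)])]
U=[('side',c,u) for c,u in zip([(-35,70,22),(35,70,22),(35,-70,22),(-35,-70,22)],[(372,165),(386,180),(349,202),(335,185)])]
print('tray',fit([.5,.35,0],T+U),fit([.5,.35,.7],T+U))
E
```

```text
box (array([0.631873  , 0.00605378, 0.16797441]), array([-0.8, -0.8, -0.5, -2.2,  1.5, -1.8,  0.3, -1.9, -2.5, -1.7, -3.6,
        0. , -0.8,  2. ,  0.6, -0.8]))
stand (array([ 0.47230553, -0.27115277, -0.40046581]), array([-1.7, -2.1, -0.8, -3.2,  2. , -1. , -2.1,  2.8, -1.5,  0.2,  0.7,
        0.7,  0.1,  1.5, -0. ,  2.9,  0.1,  1.9, -1.8,  1.3,  0.7, -0.3]))
stand (array([ 0.47230554, -0.27115277, -0.40046611]), array([-1.7, -2.1, -0.8, -3.2,  2. , -1. , -2.1,  2.8, -1.5,  0.2,  0.7,
        0.7,  0.1,  1.5, -0. ,  2.9,  0.1,  1.9, -1.8,  1.3,  0.7, -0.3]))
stand (array([ 0.47230553, -0.27115277, -0.40046581]), array([-1.7, -2.1, -0.8, -3.2,  2. , -1. , -2.1,  2.8, -1.5,  0.2,  0.7,
        0.7,  0.1,  1.5, -0. ,  2.9,  0.1,  1.9, -1.8,  1.3,  0.7, -0.3]))
tray (array([ 0.4833557 ,  0.28325796, -0.15958963]), array([ 0.5, -3.5,  0.5, -2.9,  0.7, -3.6, -0.5, -1.3, -3.1, -1.9, -0.2,
       -3.8, -0.8, -2.3, -3.4,  0.6])) (array([ 0.48335571,  0.28325796, -0.15958963]), array([ 0.5, -3.5,  0.5, -2.9,  0.7, -3.6, -0.5, -1.3, -3.1, -1.9, -0.2,
       -3.8, -0.8, -2.3, -3.4,  0.6]))
```

```bash
cat >> h.py <<'E'
def pose():
    o=sensors.get_obs(); q=o['eef_rot']; return np.array(o['eef_pos']),R.from_quat([q[1],q[2],q[3],q[0]]),o
def down(yaw,tilt=0):
    # tool z down, tool x pointing back (towards robot), tool y along yaw+90deg ; tilt about tool y
    c,s=np.cos(yaw),np.sin(yaw); return R.from_matrix(np.array([[-c,-s,0],[-s,c,0],[0,0,-1]]).T)*R.from_euler('y',tilt)
def go(P,yaw,tilt=0):
    p,r,_=pose(); P=np.atleast_2d(P); d=r.inv().apply(P-p)*1000; v=(r.inv()*down(yaw,tilt)).as_rotvec()
    for x in d: print('shift',np.round(x,1),'turn',np.round(v,3))
def wray(px,o,z):
    "wrist pixel -> world point on plane z"
    m=vision.camera_model('wrist'); H=np.array(m['hand_eye']); q=o['eef_rot']; r=R.from_quat([q[1],q[2],q[3],q[0]])
    d=np.linalg.inv(m['K'])@[px[0],px[1],1]; d=r.apply(H[:3,:3]@d); c=o['eef_pos']+r.apply(H[:3,3])
    return c+d*(z-c[2])/d[2]
E
python3 - <<'E'
from h import *
b=[.632,.006,.168]
print(w(b,[(-79,0,53)])); go([.55,-.008,.18],.168)
E
```

```text
[[ 0.55411223 -0.00720966  0.053     ]]
shift [-518.5 -390.4   51. ] turn [-0.001 -0.001 -0.524]
```

Emit:
{"api": "carry_out", "payload": {
  "deltas": "-518 -390 50 0 0 -0.524 0;-518 -390 50 0 0 -0.524 0;-518 -390 50 0 0 -0.524 0;-518 -390 50 0 0 -0.524 0;-518 -390 50 0 0 -0.524 0;-518 -390 50 0 0 -0.524 0;-518 -390 50 0 0 -0.524 0;-518 -390 50 0 0 -0.524 0;-518 -390 50 0 0 -0.524 0;-518 -390 50 0 0 -0.524 0;-518 -390 50 0 0 -0.524 0;-518 -390 50 0 0 -0.524 0"
}}

```text
time_s: 1.65
eef_pos: [0.5508, -0.0097, 0.1806]
eef_rot: [-0.0, -0.082, 0.997, -0.0]
wrist_force: [-0.4, 0.9, 0.6]
opening: 0.999
grasp_force: 0.0
```

```bash
python3 - <<'E'
from h import *
o,im=snap('wrist','w1'); print(o['eef_pos'],o['eef_rot'],o['time_s'])
E
```

```text
[ 0.55078557 -0.00966075  0.18059135] [-3.54593442e-04 -8.20594758e-02  9.96627368e-01 -7.48584050e-05] 1.65
```

View pics/w1.png

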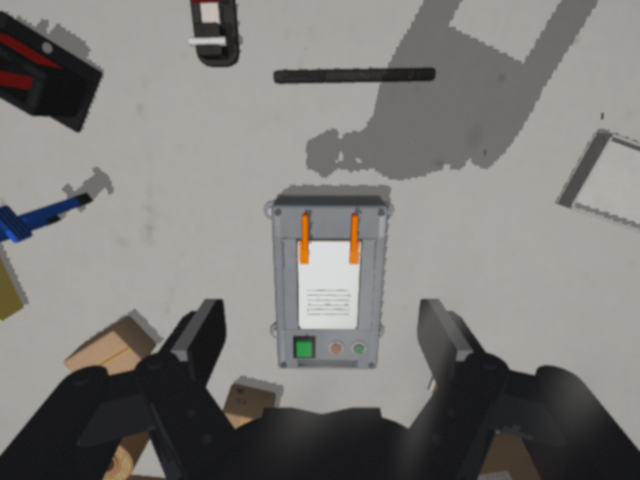

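The wrist view shows the box lined up with the tool. The orange tabs run at columns 301–310 and 350–360 from row 213. The cover's free edge is at row 241 and the box top corners are at (274,207), (388,207), (280,368) and (378,368).

```bash
python3 - <<'E'
from h import *
p,r,o=pose()
for px,z in [((274,207),.046),((388,207),.046),((280,368),.046),((378,368),.046),((301,241),.046),((360,241),.046),((305.5,213),.059),((355,213),.059)]:
    print(px,np.round(wray(px,o,z)*1000,1))
c=[wray(px,o,.046)[:2] for px in [(274,207),(388,207),(280,368),(378,368)]]
n=(c[0]+c[1])/2;f=(c[2]+c[3])/2;d=f-n
yaw=np.arctan2(d[1],d[0]);print('len',np.linalg.norm(d),'wid',np.linalg.norm(c[0]-c[1]),np.linalg.norm(c[2]-c[3]),'yaw',yaw)
print('origin',(n+f)/2+.013*d/np.linalg.norm(d))
t=(wray((305.5,213),o,.059)+wray((355,213),o,.059))/2; print('tab tip mid->pt',t[:2]+.013*d/np.linalg.norm(d))
E
```

```text
(274, 207) [543.1 -49.2  46. ]
(388, 207) [527.3  45.8  46. ]
(280, 368) [707.  -23.4  46. ]
(378, 368) [690.9  73.5  46. ]
(301, 241) [569.6 -22.3  46. ]
(360, 241) [561.2  28.6  46. ]
(305.5, 213) [540.4 -22.2  59. ]
(355, 213) [533.8  17.4  59. ]
len 0.1659164235370485 wid 0.09633213985524786 0.09821653628010078 yaw 0.16213216244524198
origin [0.62993732 0.01375328]
tab tip mid->pt [ 5.49917387e-01 -3.07220474e-04]
```

```bash
python3 - <<'E'
from h import *
go([[.551,.0,.08],[.551,.0,.047]],.163)
E
```

```text
shift [ -2.6   7.6 100.6] turn [ 0.001 -0.001  0.003]
shift [ -2.6   7.6 133.6] turn [ 0.001 -0.001  0.003]
```

Emit:
{"api": "carry_out", "payload": {
  "deltas": "-2 7 50 0 0 0 0.3;-3 8 100 0 0 0 0.3;-3 8 120 0 0 0 0.3;-3 8 133 0 0 0 0.3;-3 8 133 0 0 0 0.4;-3 8 133 0 0 0 0.6;-3 8 133 0 0 0 0.8;-3 8 133 0 0 0 1;-3 8 133 0 0 0 1;-3 8 133 0 0 0 1"
}}

```text
time_s: 2.95
eef_pos: [0.5519, -0.002, 0.05]
eef_rot: [0.0, -0.084, 0.996, -0.003]
wrist_force: [-5.0, -14.9, 1.4]
opening: 0.384
grasp_force: 60.3
```

```bash
python3 - <<'E'
from h import *
o,im=snap('wrist','w2'); s=cv2.imread('pics/w2.png')
_,d=snap('side','d2'); _,e=snap('scene','e2')
cv2.imwrite('pics/c2.png',np.hstack([cv2.resize(s[180:480,160:480],(400,375)),cv2.resize(e[160:310,260:420],(400,375),interpolation=2)]))
E
```

```text
(no output)
```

View pics/c2.png

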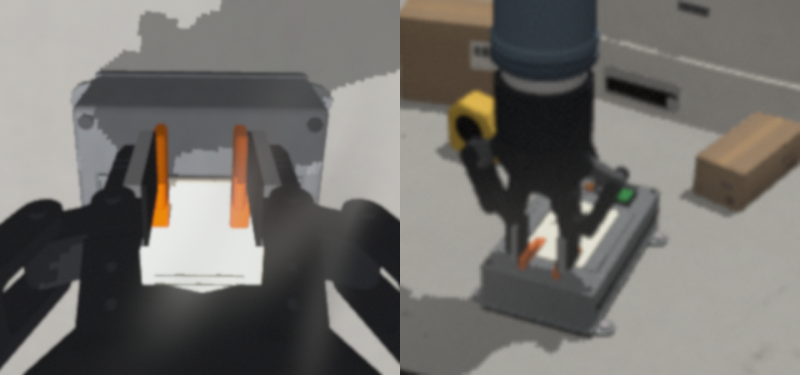

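Emit:
{"api": "carry_out", "payload": {
  "deltas": "-1 -2 -10 0 0 0 1;-3 -2 -20 0 0 0 1;-7 -2 -29 0 0 0 1;-11 -2 -39 0 0 0 1;-16 -2 -48 0 0 0 1;-22 -2 -56 0 0 0 1;-28 -2 -63 0 0 0 1;-36 -2 -70 0 0 0 1;-44 -2 -76 0 0 0 1;-52 -2 -82 0 0 0 1;-61 -2 -86 0 0 0 1;-71 -2 -90 0 0 0 1"
}}

```text
time_s: 4.6
eef_pos: [0.6218, 0.009, 0.1392]
eef_rot: [-0.0, -0.084, 0.996, -0.002]
wrist_force: [-0.2, -9.1, -5.0]
opening: 0.378
grasp_force: 63.4
```

Emit:
{"api": "carry_out", "payload": {
  "deltas": "-10 0 -2.5 0 0 0 1;-20 0 -4 0 0 0 1;-30 0 -4.5 0 0 0 1;-40 0 -4 0 0 0 1;-50 0 -2.5 0 0 0 1;-60 0 0 0 0 0 1;-68 0 2.5 0 0 0 1;-68 0 2.5 0 0 0 1;-68 0 2.5 0 0 0 0.3;-68 0 2.5 0 0 0 0.3;-68 0 -40 0 0 0 0.3;-68 0 -70 0 0 0 0.3"
}}

```text
time_s: 6.1
eef_pos: [0.6895, 0.0235, 0.2106]
eef_rot: [0.001, -0.084, 0.996, 0.0]
wrist_force: [0.5, 0.1, 0.6]
opening: 0.698
grasp_force: 0.0
```

```bash
python3 - <<'E'
from h import *
_,e=snap('scene','e3'); _,d=snap('side','d3')
cv2.imwrite('pics/c3.png',np.hstack([cv2.resize(e[160:310,260:420],(400,375),interpolation=2),cv2.resize(d[190:340,250:410],(400,375),interpolation=2)]))
# where next: above tongs with camera view
go([.46,-.27,.26],-.40)
E
```

```text
shift [ 277.3 -250.2  -47.8] turn [0.001 0.009 0.569]
```

View pics/c3.png

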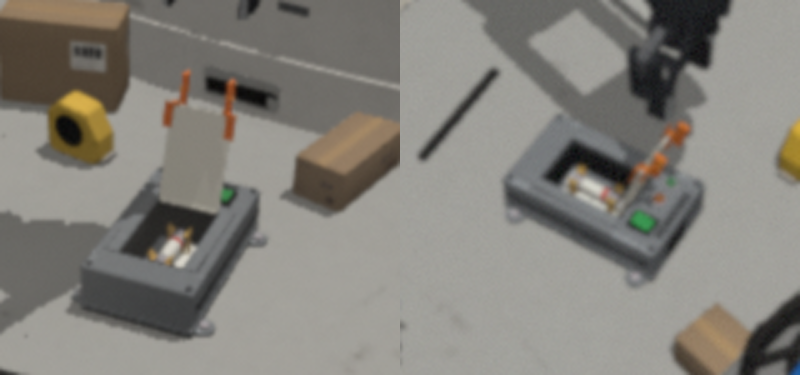

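The cover stands open at about 1.85 rad and the fuse is visible in its clips. Next I go above the tongs.

Emit:
{"api": "carry_out", "payload": {
  "deltas": "40 -30 -48 0 0 0.1 0.3;100 -90 -50 0 0 0.25 0.3;150 -130 -50 0 0 0.4 0.2;200 -180 -50 0 0 0.569 0;250 -220 -50 0 0.009 0.569 0;277 -250 -50 0 0.009 0.569 0;277 -250 -50 0 0.009 0.569 0;277 -250 -50 0 0.009 0.569 0;277 -250 -50 0 0.009 0.569 0"
}}

```text
time_s: 7.32
eef_pos: [0.4586, -0.2688, 0.2581]
eef_rot: [-0.004, 0.198, 0.98, 0.0]
wrist_force: [0.7, 0.7, 0.7]
opening: 0.999
grasp_force: 0.0
```

```bash
python3 - <<'E'
from h import *
o,im=snap('wrist','w4'); print(o['eef_pos'],o['eef_rot'])
E
```

```text
[ 0.45857143 -0.2688222   0.25806375] [-4.39606739e-03  1.98350943e-01  9.80121204e-01  5.89325399e-05]
```

View pics/w4.png

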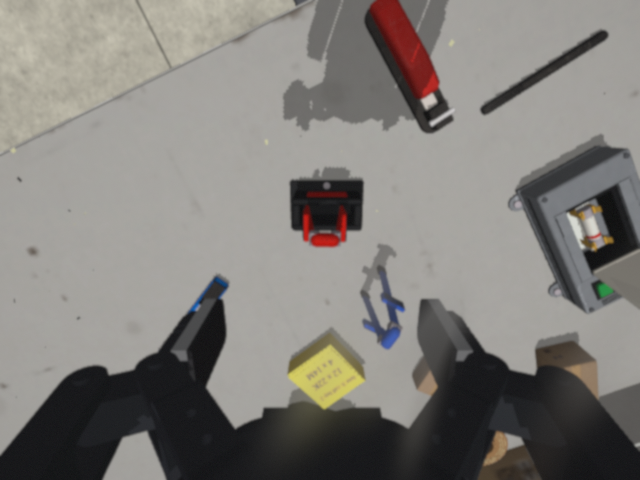

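Seen from above, the red tongs' heel is at (325,239). The stand foot's near edge runs from (291,180) to (363,180), square with the tool. The blue tongs stand apart, with tips at (373,280) and heel at (390,337).

```bash
python3 - <<'E'
from h import *
p,r,o=pose()
for n,px,z in [('heel',(325,237),.136),('heelbot',(325,245),.13),('footL',(291,180),.004),('footR',(363,180),.004),('top1',(291,207),.052),('top2',(363,207),.052),('padL',(304,225),.09),('padR',(345,225),.09),('blueheel',(390,337),.13),('bluetip',(373,282),.0)]:
    print(n,np.round(wray(px,o,z)*1000,1),np.round(r.inv().apply(wray(px,o,z)-p)*1000,1))
E
```

```text
heel [ 467.1 -269.5  136. ] [ -9.2   2.7 122. ]
heelbot [ 475.7 -273.1  130. ] [-18.5   2.8 127.9]
footL [ 428.  -295.4    4. ] [ 15.7 -36.  254.3]
footR [ 461.  -217.2    4. ] [ 15.7  48.9 254.1]
top1 [ 448.7 -300.2   52. ] [ -4.8 -32.5 206.1]
top2 [ 478.5 -229.7   52. ] [ -4.9  44.  206. ]
padL [ 462.6 -289.1   90. ] [-13. -17. 168.]
padR [ 478.  -252.7   90. ] [-13.   22.5 167.9]
blueheel [ 584.6 -252.2  130. ] [-110.7   64.3  127. ]
bluetip [ 592.6 -252.3    0. ] [-119.3   67.6  257. ]
```

```bash
python3 - <<'E'
from h import *
go([.4726,-.2706,.07],-.40)
E
```

```text
shift [-15.2   4.  188. ] turn [-0.002 -0.009  0.001]
```

Emit:
{"api": "carry_out", "payload": {
  "deltas": "-13 3 50 0 -0.009 0 0;-15 4 100 0 -0.009 0 0.2;-15 4 140 0 -0.009 0 0.3;-15 4 170 0 -0.009 0 0.3;-15 4 188 0 -0.009 0 0.4;-15 4 188 0 -0.009 0 0.46;-15 4 188 0 -0.009 0 0.48;-15 4 188 0 -0.009 0 0.5;-15 4 188 0 -0.009 0 0.5"
}}

```text
time_s: 8.5
eef_pos: [0.472, -0.2726, 0.0712]
eef_rot: [0.001, 0.199, 0.98, -0.002]
wrist_force: [-0.0, -0.6, -0.4]
opening: 0.501
grasp_force: 0.1
```

Emit:
{"api": "carry_out", "payload": {
  "deltas": "0 0 0 0 0 0 0.51;0 0 0 0 0 0 0.52;0 0 0 0 0 0 0.53;0 0 0 0 0 0 0.53"
}}

```text
time_s: 9.0
eef_pos: [0.472, -0.2731, 0.0711]
eef_rot: [0.001, 0.199, 0.98, -0.002]
wrist_force: [-0.4, -1.7, 5.1]
opening: 0.473
grasp_force: 9.1
```

Emit:
{"api": "carry_out", "payload": {
  "deltas": "0 0 0 0 0 0 0.54;0 0 0 0 0 0 0.55;0 0 0 0 0 0 0.56;0 0 0 0 0 0 0.56"
}}

```text
time_s: 9.5
eef_pos: [0.4721, -0.2728, 0.0711]
eef_rot: [0.001, 0.199, 0.98, -0.002]
wrist_force: [-0.4, -0.4, 5.9]
opening: 0.447
grasp_force: 5.3
```

```bash
python3 - <<'E'
from h import *
go([.612,.010,.205],.165)
E
```

```text
shift [ -18.7  314.6 -134.8] turn [-0.004  0.001 -0.566]
```

Emit:
{"api": "carry_out", "payload": {
  "deltas": "0 0 -20 0 0 0 0.56;0 0 -50 0 0 0 0.56;0 0 -90 0 0 0 0.56;0 0 -134 0 0 0 0.56;0 0 -134 0 0 0 0.56"
}}

```text
time_s: 10.12
eef_pos: [0.4733, -0.2732, 0.208]
eef_rot: [0.003, 0.199, 0.98, -0.003]
wrist_force: [0.2, -0.5, -1.8]
opening: 0.442
grasp_force: 4.6
```

Emit:
{"api": "carry_out", "payload": {
  "deltas": "-2 25 0 0 0 -0.04 0.56;-4 60 0 0 0 -0.1 0.56;-6 100 0 0 0 -0.17 0.56;-8 140 0 0 0 -0.25 0.56;-10 180 0 0 0 -0.33 0.56;-12 220 0 0 0 -0.41 0.56;-14 255 0 0 0 -0.48 0.56;-16 285 0 0 0 -0.54 0.56;-19 305 0 0 0 -0.566 0.56;-19 315 0 0 0 -0.566 0.56;-19 315 0 0 0 -0.566 0.56"
}}

```text
time_s: 11.5
eef_pos: [0.6117, 0.0109, 0.2029]
eef_rot: [-0.001, -0.082, 0.997, -0.001]
wrist_force: [-0.1, -0.3, -0.7]
opening: 0.439
grasp_force: 4.6
```

```bash
python3 - <<'E'
from h import *
o,im=snap('wrist','w5'); print(o['eef_pos'],o['eef_rot'])
_,d=snap('side','d5');_,e=snap('scene','e5')
a=cv2.resize(im[130:330,220:420],(600,600),interpolation=2)
b=cv2.resize(e[180:300,285:385][:,:80],(200,300),interpolation=2); c=cv2.resize(d[190:310,280:360],(200,300),interpolation=2)
cv2.imwrite('pics/c5.png',np.hstack([a,np.vstack([b,c])]))
E
```

```text
[0.6117045  0.01086689 0.2028663 ] [-8.36880060e-04 -8.23780118e-02  9.96600077e-01 -1.20388376e-03]
```

View pics/c5.png

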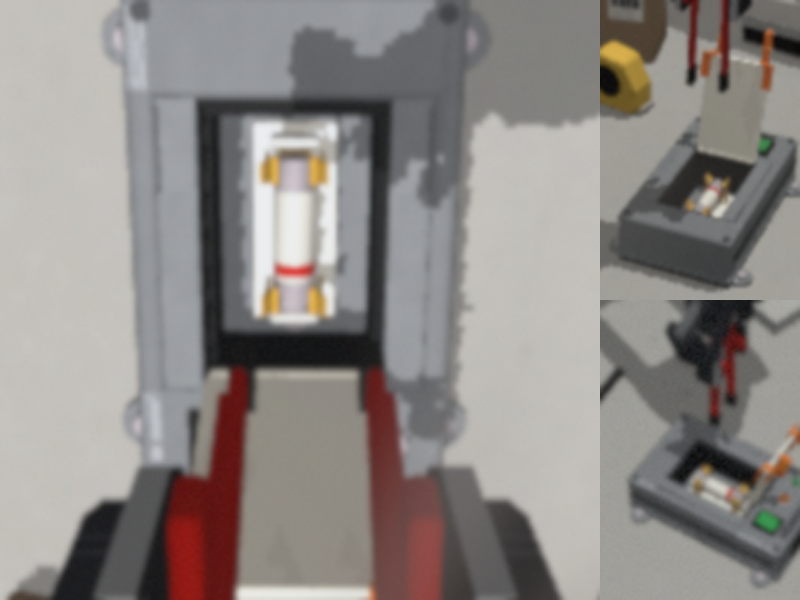

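The crop shows the fuse centred at about wrist pixel (318,207), axis along the image. The tongs hang straight with tips at about (322,253), and both arms are in the grip.

```bash
python3 - <<'E'
from h import *
p,r,o=pose()
f=wray((318,207.5),o,.026); t=wray((322,253),o,p[2]-.065)
print('fuse',f,'tips',t, 'tool diff',r.inv().apply(f-p)*1000, r.inv().apply(t-p)*1000)
for px in [(318,180),(318,234)]: print(wray(px,o,.026))
# tip separations
print(wray((220+250/3,258),o,p[2]-.065)-wray((220+362/3,258),o,p[2]-.065))
print(wray((220+200/3,250),o,.046)[:2],wray((220+390/3,250),o,.046)[:2], 'rim corners', r.inv().apply(wray((286.7,163),o,.046)-p)*1000, r.inv().apply(wray((350,163),o,.046)-p)*1000)
E
```

```text
fuse [0.61010253 0.00623871 0.026     ] tips [0.6118836  0.01055339 0.13829789] tool diff [  1.89469199  -2.95211104 177.30852388] [-0.42507847  0.72781752 64.99787186]
[0.58355665 0.00195355 0.026     ]
[0.6370655  0.01059119 0.026     ]
[ 4.06237021e-03 -2.45145047e-02  2.77555756e-17]
[ 0.65112937 -0.01719664] [0.64125181 0.04243375] rim corners [ 47.152864   -30.04110484 157.43451728] [ 47.13105162  25.45890519 157.29300351]
```

Emit:
{"api": "carry_out", "payload": {
  "deltas": "2 -3.5 20 0 0 0 0.56;2 -3.5 50 0 0 0 0.56;2 -3.5 80 0 0 0 0.56;2 -3.5 100 0 0 0 0.56;2 -3.5 112 0 0 0 0.56;2 -3.5 121 0 0 0 0.56;2 -3.5 121 0 0 0 0.56"
}}

```text
time_s: 12.52
eef_pos: [0.6104, 0.0067, 0.0823]
eef_rot: [-0.001, -0.082, 0.997, -0.001]
wrist_force: [0.1, 0.1, -0.4]
opening: 0.443
grasp_force: 4.6
```

```bash
python3 - <<'E'
from h import *
o,im=snap('wrist','w6'); print(o['eef_pos'],o['grasp_force'])
_,d=snap('side','d6');_,e=snap('scene','e6')
a=cv2.resize(im[130:330,220:420],(450,450),interpolation=2)
b=cv2.resize(e[210:290,290:370],(225,225),interpolation=2); c=cv2.resize(d[220:300,285:365],(225,225),interpolation=2)
cv2.imwrite('pics/c6.png',np.hstack([a,np.vstack([b,c])]))
E
```

```text
[0.61043188 0.00668504 0.08226255] 4.559041410684586
```

View pics/c6.png

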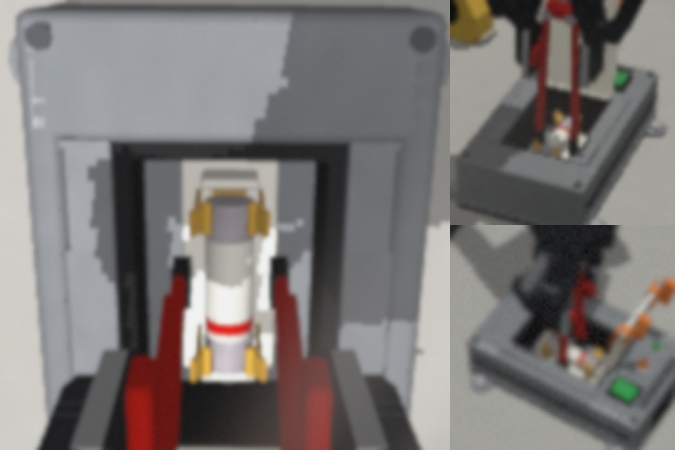

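Tips straddle the fuse centrally with no contact. They sit slightly toward the near clip, so I'll shift forward 3 mm and close gently.

Emit:
{"api": "carry_out", "payload": {
  "deltas": "-3 0 0 0 0 0 0.56;-3 0 0 0 0 0 0.57;-3 0 0 0 0 0 0.58;-3 0 0 0 0 0 0.59;-3 0 0 0 0 0 0.59;-3 0 0 0 0 0 0.59"
}}

```text
time_s: 13.42
eef_pos: [0.6134, 0.0072, 0.0824]
eef_rot: [-0.0, -0.082, 0.997, -0.001]
wrist_force: [0.1, -0.3, -0.0]
opening: 0.409
grasp_force: 6.3
```

Emit:
{"api": "carry_out", "payload": {
  "deltas": "0 0 0 0 0 0 0.595;0 0 0 0 0 0 0.6;0 0 0 0 0 0 0.6;0 0 0 0 0 0 0.6"
}}

```text
time_s: 13.92
eef_pos: [0.6134, 0.0072, 0.0824]
eef_rot: [-0.0, -0.083, 0.997, -0.001]
wrist_force: [-1.4, 0.6, 0.1]
opening: 0.404
grasp_force: 17.7
```

Emit:
{"api": "carry_out", "payload": {
  "deltas": "0 0 0 0 0 0 0.603;0 0 0 0 0 0 0.606;0 0 0 0 0 0 0.606;0 0 0 0 0 0 0.606"
}}

```text
time_s: 14.42
eef_pos: [0.6134, 0.0072, 0.0824]
eef_rot: [-0.0, -0.083, 0.997, -0.001]
wrist_force: [-0.4, 0.1, 0.3]
opening: 0.4
grasp_force: 28.7
```

Emit:
{"api": "carry_out", "payload": {
  "deltas": "0 0 0 0 0 0 0.609;0 0 0 0 0 0 0.612;0 0 0 0 0 0 0.612;0 0 0 0 0 0 0.612"
}}

```text
time_s: 14.92
eef_pos: [0.6135, 0.0072, 0.0824]
eef_rot: [-0.0, -0.083, 0.997, -0.001]
wrist_force: [0.3, -0.8, 0.4]
opening: 0.396
grasp_force: 39.8
```

Emit:
{"api": "carry_out", "payload": {
  "deltas": "0 0 0 0 0 0 0.614;0 0 0 0 0 0 0.6145;0 0 0 0 0 0 0.6145;0 0 -1 0 0 0 0.6145;0 0 -2 0 0 0 0.6145;0 0 -3 0 0 0 0.6145;0 0 -4 0 0 0 0.6145;0 0 -6 0 0 0 0.6145;0 0 -9 0 0 0 0.6145;0 0 -13 0 0 0 0.6145;0 0 -18 0 0 0 0.6145;0 0 -18 0 0 0 0.6145"
}}

```text
time_s: 16.42
eef_pos: [0.6143, 0.0072, 0.1016]
eef_rot: [0.001, -0.083, 0.997, -0.001]
wrist_force: [0.3, 0.2, -0.6]
opening: 0.399
grasp_force: 45.0
```

```bash
python3 - <<'E'
from h import *
go([[.6143,.0072,.19],[.483,.283,.19]],-1.73)
E
```

```text
shift [ -0.1  -0.3 -88.4] turn [-1.000e-03  4.000e-03  1.895e+00]
shift [ 84.  293.3 -89.3] turn [-1.000e-03  4.000e-03  1.895e+00]
```

Emit:
{"api": "carry_out", "payload": {
  "deltas": "0 0 -10 0 0 0 0.6145;0 0 -30 0 0 0 0.6145;0 0 -60 0 0 0 0.6145;0 0 -88 0 0 0 0.6145;0 0 -88 0 0 0 0.6145"
}}

```text
time_s: 17.05
eef_pos: [0.6157, 0.0072, 0.1926]
eef_rot: [0.003, -0.083, 0.997, -0.002]
wrist_force: [1.0, -0.1, -1.6]
opening: 0.395
grasp_force: 45.0
```

```bash
python3 - <<'E'
from h import *
p,r,o=pose(); print(o['opening'],o['grasp_force']); im=vision.camera('wrist')
d=vision.camera('side');e=vision.camera('scene')
a=cv2.resize(im[150:350,220:420],(450,450),interpolation=2)
b=cv2.resize(e[180:260,290:370],(225,225),interpolation=2); c=cv2.resize(d[190:270,285:365],(225,225),interpolation=2)
t=cv2.resize(im[:,400:640],(225,450)); 
cv2.imwrite('pics/c7.png',np.vstack([np.hstack([a,np.vstack([b,c])])])); cv2.imwrite('pics/w7.png',im)
E
```

```text
0.39543660345905957 45.00615477561951
```

View pics/c7.png

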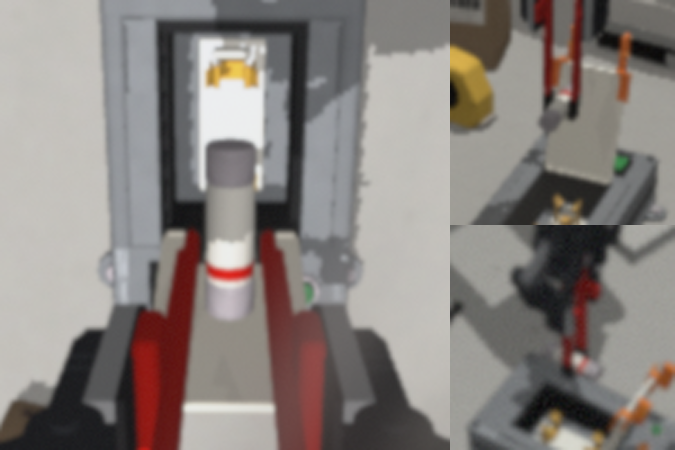

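The fuse is held between the tips, clear of the clips, with the red band visible at (230,272) in the crop. I've used up my picture views, so I'll check the tray numerically using corners seen in the earlier wrist view: (604,131) and (558,203).

```bash
python3 - <<'E'
from h import *
o=dict(eef_pos=np.array([.55078557,-.00966075,.18059135]),eef_rot=np.array([-3.5459e-04,-8.20594758e-02,9.96627368e-01,-7.5e-05]))
a,b=wray((604,131),o,.022),wray((558,203),o,.022); print(a,b,np.linalg.norm(a-b))
print(w([.483,.283,-.16],[(-35,-70,22),(35,-70,22)]))
d=(b-a)[:2]/np.linalg.norm(b-a); n=np.array([-d[1],d[0]]); print('centre',(a+b)[:2]/2+.07*n,'yaw',np.arctan2(d[1],d[0]))
T=[('scene',c,u) for c,u in zip([(-35,70,22),(35,70,22),(35,-70,22),(-35,-70,22)],[(157,247),(183,234),(222,258),(197,270)])]
for z in (22,11,0):
  q=[(n_,(c[0],c[1],z),u) for n_,c,u in T]+[('side',(c[0],c[1],z),u) for c,u in zip([(-35,70,0),(35,70,0),(35,-70,0),(-35,-70,0)],[(372,165),(386,180),(349,202),(335,185)])]
  r=fit([.48,.28,-.16],q); print(z,r[0],np.abs(r[1]).mean())
# segment floor of tray in current wrist image
E
```

```text
[0.43828853 0.2169863  0.022     ] [0.50460455 0.2024285  0.022     ] 0.06789510314787656
[[0.43729477 0.21947023 0.022     ]
 [0.50640068 0.20831795 0.022     ]]
centre [0.48645567 0.27807937] yaw -0.2160940242948155
22 [ 0.48335571  0.28325796 -0.15958963] 1.8499999999999999
11 [ 0.48555897  0.28854439 -0.16469048] 0.9375
0 [ 0.48857491  0.29466564 -0.15293723] 1.8562500000000002
```

Emit:
{"api": "carry_out", "payload": {
  "deltas": "4 15 0 0 0 0.1 0.6145;10 40 0 0 0 0.25 0.6145;18 70 0 0 0 0.42 0.6145;26 100 0 0 0 0.6 0.6145;35 130 0 0 0 0.77 0.6145;44 160 0 0 0 0.95 0.6145;53 190 0 0 0 1.12 0.6145;62 220 0 0 0 1.3 0.6145;70 245 0 0 0 1.47 0.6145;77 270 0 0 0 1.65 0.6145;83 287 0 0 0 1.8 0.6145;84 290 0 0 0 1.9 0.6145"
}}

```text
time_s: 18.7
eef_pos: [0.4812, 0.2805, 0.186]
eef_rot: [0.0, 0.763, 0.646, -0.002]
wrist_force: [0.4, 0.1, -0.7]
opening: 0.396
grasp_force: 45.0
```

```bash
python3 - <<'E'
from h import *
p,r,o=pose(); print(p,o['q'])
go([[.485,.281,.12],[.485,.281,.08],[.485,.281,.075]],-1.75)
o,im=snap('wrist','w8'); _,e=snap('scene','e8'); _,d=snap('side','d8')
# red band / white tube detection near tips, grey-level row/col hints
hsv=cv2.cvtColor(im,cv2.COLOR_BGR2HSV)
sub=hsv[200:300,280:360]; m=((sub[...,0]<8)|(sub[...,0]>172))&(sub[...,1]>150)&(sub[...,2]>120)
n,l,s,c=cv2.connectedComponentsWithStats(m.astype(np.uint8)); print(s[1:],c[1:]+[280,200])
E
```

```text
[0.48118275 0.28047392 0.18599184] [ 0.31577726  0.18899483  1.69294889 -0.00206536  1.26420017  0.48263172]
shift [ 1.4  3.9 66. ] turn [-0.003  0.004  0.013]
shift [  1.6   4.  106. ] turn [-0.003  0.004  0.013]
shift [  1.6   4.  111. ] turn [-0.003  0.004  0.013]
[[33 69 19  5 61]] [[321.91803279 271.27868852]]
```

```bash
python3 - <<'E'
from h import *
im=cv2.cvtColor(cv2.imread('pics/w8.png'),cv2.COLOR_BGR2GRAY).astype(int)
for r in (120,150,180): print(r,im[r,260:392:3].tolist())
print('col300',im[60:260:4,300].tolist()); print('col345',im[60:260:4,345].tolist())
E
```

```text
120 [184, 183, 183, 183, 183, 183, 176, 150, 126, 125, 151, 158, 138, 137, 127, 154, 154, 138, 128, 126, 138, 139, 134, 125, 127, 144, 137, 126, 126, 123, 136, 129, 162, 182, 185, 187, 186, 187, 185, 185, 186, 186, 186, 185]
150 [124, 124, 123, 123, 122, 124, 123, 125, 168, 125, 195, 152, 129, 130, 129, 126, 127, 153, 196, 199, 200, 201, 203, 203, 204, 204, 205, 206, 207, 206, 204, 141, 131, 119, 180, 186, 186, 185, 186, 186, 186, 185, 185, 184]
180 [127, 124, 124, 125, 124, 125, 125, 124, 120, 110, 113, 128, 129, 133, 149, 164, 190, 198, 199, 198, 199, 198, 200, 203, 203, 203, 203, 204, 204, 203, 202, 152, 129, 139, 189, 187, 187, 186, 185, 186, 186, 186, 187, 186]
col300 [184, 184, 183, 183, 184, 186, 185, 185, 183, 185, 184, 184, 185, 183, 183, 134, 169, 200, 202, 201, 199, 190, 132, 130, 130, 130, 129, 129, 128, 129, 137, 159, 139, 172, 197, 197, 197, 198, 198, 199, 196, 194, 194, 195, 195, 195, 195, 193, 190, 189]
col345 [184, 184, 184, 185, 185, 185, 185, 185, 186, 186, 186, 185, 184, 183, 183, 125, 186, 204, 204, 205, 204, 203, 205, 208, 206, 204, 204, 205, 204, 204, 203, 201, 203, 202, 203, 204, 204, 202, 201, 197, 199, 198, 196, 199, 202, 202, 201, 200, 198, 177]
```

```bash
python3 - <<'E'
from h import *
p,r,o=pose()
for px in [(322,121),(287,165),(357,165)]:
    x=wray(px,o,.022); print(x,r.inv().apply(x-p)*1000)
E
```

```text
[0.49410406 0.35918464 0.022     ] [ 81.10003222  -0.51640403 164.08775665]
[0.45702171 0.32724097 0.022     ] [ 43.60354255 -31.97218044 164.30154355]
[0.51909044 0.31709035 0.022     ] [ 43.57751059  30.92091216 164.15675065]
```

Emit:
{"api": "carry_out", "payload": {
  "deltas": "4 0 20 0 0 0 0.6145;8 0 50 0 0 0 0.6145;8 0 80 0 0 0 0.6145;8 0 100 0 0 0 0.6145;8 0 110 0 0 0 0.6145;8 0 114 0 0 0 0.6145;8 0 114 0 0 0 0.6145;8 0 114 0 0 0 0.6145"
}}

```text
time_s: 19.85
eef_pos: [0.4849, 0.2875, 0.0747]
eef_rot: [0.001, 0.763, 0.647, -0.0]
wrist_force: [0.1, -0.1, -0.5]
opening: 0.392
grasp_force: 45.0
```

Emit:
{"api": "carry_out", "payload": {
  "deltas": "0 0 1 0 0 0 0.6145;0 0 2 0 0 0 0.6145;0 0 2 0 0 0 0.6145"
}}

```text
time_s: 20.23
eef_pos: [0.4841, 0.2873, 0.0718]
eef_rot: [0.001, 0.763, 0.647, -0.001]
wrist_force: [0.3, 0.5, -1.7]
opening: 0.397
grasp_force: 45.0
```

Emit:
{"api": "carry_out", "payload": {
  "deltas": "0 0 1 0 0 0 0.6145;0 0 1 0 0 0 0.6145;0 0 1 0 0 0 0.6145"
}}

```text
time_s: 20.6
eef_pos: [0.4841, 0.2873, 0.0707]
eef_rot: [0.001, 0.763, 0.647, -0.001]
wrist_force: [0.3, -0.6, -1.0]
opening: 0.397
grasp_force: 45.0
```

Emit:
{"api": "carry_out", "payload": {
  "deltas": "0 0 1 0 0 0 0.6145;0 0 1 0 0 0 0.6145;0 0 1 0 0 0 0.6145"
}}

```text
time_s: 20.98
eef_pos: [0.4842, 0.2873, 0.0697]
eef_rot: [0.001, 0.763, 0.647, -0.001]
wrist_force: [0.2, 0.1, -1.3]
opening: 0.4
grasp_force: 45.0
```

Emit:
{"api": "carry_out", "payload": {
  "deltas": "0 0 1 0 0 0 0.6145;0 0 1 0 0 0 0.6145;0 0 1 0 0 0 0.6145"
}}

```text
time_s: 21.35
eef_pos: [0.4841, 0.2873, 0.0687]
eef_rot: [0.001, 0.763, 0.647, -0.001]
wrist_force: [0.3, 0.1, -0.5]
opening: 0.394
grasp_force: 45.0
```

Emit:
{"api": "carry_out", "payload": {
  "deltas": "0 0 1 0 0 0 0.6145;0 0 1 0 0 0 0.6145;0 0 1 0 0 0 0.6145"
}}

```text
time_s: 21.72
eef_pos: [0.4844, 0.2875, 0.0682]
eef_rot: [0.001, 0.763, 0.647, -0.001]
wrist_force: [-1.9, 0.0, 5.4]
opening: 0.399
grasp_force: 45.4
```

Emit:
{"api": "carry_out", "payload": {
  "deltas": "0 0 0.5 0 0 0 0.6145;0 0 0.5 0 0 0 0.6145;0 0 0.5 0 0 0 0.6145"
}}

```text
time_s: 22.1
eef_pos: [0.4846, 0.2875, 0.0681]
eef_rot: [0.001, 0.763, 0.647, -0.001]
wrist_force: [-2.4, -0.2, 8.9]
opening: 0.394
grasp_force: 45.7
```

Emit:
{"api": "carry_out", "payload": {
  "deltas": "0 0 -0.5 0 0 0 0.607;0 0 -0.5 0 0 0 0.6;0 0 -0.5 0 0 0 0.593;0 0 -0.5 0 0 0 0.585;0 0 -0.5 0 0 0 0.575;0 0 -0.5 0 0 0 0.565;0 0 -0.5 0 0 0 0.558;0 0 -0.5 0 0 0 0.555;0 0 -0.5 0 0 0 0.555"
}}

```text
time_s: 23.22
eef_pos: [0.484, 0.2873, 0.0677]
eef_rot: [0.001, 0.763, 0.647, -0.001]
wrist_force: [0.8, -0.7, 0.5]
opening: 0.443
grasp_force: 2.9
```

Emit:
{"api": "carry_out", "payload": {
  "deltas": "0 0 -0.5 0 0 0 0.558;0 0 -5 0 0 0 0.558;0 0 -15 0 0 0 0.558;0 0 -30 0 0 0 0.558;0 0 -60 0 0 0 0.558;0 0 -100 0 0 0 0.558;0 0 -130 0 0 0 0.558;0 0 -130 0 0 0 0.558"
}}

```text
time_s: 24.22
eef_pos: [0.4863, 0.2884, 0.2019]
eef_rot: [0.002, 0.763, 0.647, 0.002]
wrist_force: [0.1, -1.2, -0.5]
opening: 0.446
grasp_force: 4.6
```

```bash
python3 - <<'E'
from h import *
o,im=snap('wrist','w9'); _,e=snap('scene','e9'); _,d=snap('side','d9'); print(o['eef_pos'])
def red(im,x0,x1,y0,y1):
    h=cv2.cvtColor(im,cv2.COLOR_BGR2HSV)[y0:y1,x0:x1]; m=((h[...,0]<8)|(h[...,0]>172))&(h[...,1]>130)&(h[...,2]>90)
    n,l,s,c=cv2.connectedComponentsWithStats(m.astype(np.uint8)); return [(np.round(c[i]+[x0,y0],1).tolist(),int(s[i,4]),s[i,2:4].tolist()) for i in range(1,n) if s[i,4]>3]
print('wrist',red(im,270,380,100,300))
print('scene',red(e,150,230,225,280),'exp fuse',proj('scene',[[.484,.287,.009]]))
print('side',red(d,325,395,155,210),'exp',proj('side',[[.484,.287,.009]]))
g=cv2.cvtColor(im,cv2.COLOR_BGR2GRAY); 
print([int(v) for v in g[150:260:4,322]]); print([int(v) for v in g[215,280:366:3]])
go([.472,-.272,.205],-.40); go([.472,-.272,.072],-.40)
E
```

```text
[0.4862522  0.2884054  0.20185563]
wrist [([318.8, 216.5], 21, [11, 2]), ([293.8, 282.7], 476, [27, 46]), ([348.3, 264.9], 103, [7, 24])]
scene [] exp fuse [[189.38010995 253.03709455]]
side [] exp [[359.72193652 183.56917891]]
[202, 201, 201, 198, 198, 200, 199, 145, 165, 178, 180, 228, 228, 228, 227, 227, 201, 151, 174, 174, 184, 198, 199, 197, 195, 194, 193, 193]
[168, 143, 134, 194, 195, 196, 197, 196, 196, 197, 163, 113, 159, 184, 162, 150, 201, 201, 200, 201, 199, 195, 144, 136, 167, 185, 185, 185, 184]
shift [-553.8   80.    -6.4] turn [-0.003  0.002 -1.335]
shift [-553.4   80.2  126.6] turn [-0.003  0.002 -1.335]
```

The fuse lies in the tray, with its red band at wrist (319,216) between the tray walls. I'm carrying the tongs back on the robot side of the box.

Emit:
{"api": "carry_out", "payload": {
  "deltas": "-20 3 -5 0 0 -0.05 0.558;-60 8 -6 0 0 -0.15 0.558;-110 16 -6 0 0 -0.27 0.558;-165 24 -6 0 0 -0.4 0.558;-220 32 -6 0 0 -0.54 0.558;-275 40 -6 0 0 -0.68 0.558;-330 48 -6 0 0 -0.82 0.558;-385 56 -6 0 0 -0.96 0.558;-440 64 -6 0 0 -1.1 0.558;-490 71 -6 0 0 -1.22 0.558;-530 77 -6 0 0 -1.3 0.558;-552 80 -6 0 0 -1.335 0.558"
}}

```text
time_s: 25.88
eef_pos: [0.4718, -0.2716, 0.2032]
eef_rot: [-0.001, 0.199, 0.98, -0.001]
wrist_force: [0.5, 0.1, -0.2]
opening: 0.444
grasp_force: 4.6
```

```bash
python3 - <<'E'
from h import *
p,r,o=pose();print(o['time_s'],p)
o,im=snap('wrist','w10')
go([[.472,-.272,.205],[.472,-.272,.071]],-.40)
for f in ('w5','w9','w10'):
    im=cv2.imread(f'pics/{f}.png'); h=cv2.cvtColor(im,cv2.COLOR_BGR2HSV)[235:300,270:380]; m=((h[...,0]<8)|(h[...,0]>172))&(h[...,1]>130)&(h[...,2]>60)
    n,l,s,c=cv2.connectedComponentsWithStats(m.astype(np.uint8))
    print(f,[(s[i,:4]+[270,235,0,0]).tolist()+[int(s[i,4])] for i in range(1,n) if s[i,4]>40])
g=cv2.cvtColor(cv2.imread('pics/w10.png'),cv2.COLOR_BGR2GRAY)
for y in (150,165,180,195,205,215,225): print(y,g[y,270:380:4].tolist())
for x in (285,322,360): print(x,g[130:260:4,x].tolist())
E
```

```text
25.875 [ 0.47184125 -0.27157654  0.20322168]
shift [ 0.4  1.5 -1.6] turn [-0.003 -0.002  0.   ]
shift [  0.2   1.9 132.4] turn [-0.003 -0.002  0.   ]
w5 [[276, 252, 27, 48, 560], [342, 252, 9, 37, 236]]
w9 [[275, 252, 30, 48, 538], [345, 253, 8, 25, 118]]
w10 [[275, 252, 30, 48, 528], [345, 253, 8, 26, 132]]
150 [186, 187, 187, 187, 187, 186, 186, 187, 186, 186, 187, 186, 138, 132, 124, 175, 186, 186, 186, 186, 178, 125, 142, 151, 143, 185, 186, 186]
165 [186, 186, 186, 186, 187, 187, 188, 187, 187, 186, 187, 188, 187, 155, 149, 187, 188, 187, 186, 186, 146, 163, 187, 187, 186, 185, 186, 187]
180 [185, 186, 185, 97, 47, 39, 31, 30, 32, 32, 34, 32, 34, 114, 121, 37, 34, 32, 31, 31, 31, 34, 34, 34, 64, 186, 185, 186]
195 [187, 186, 186, 121, 22, 23, 19, 23, 27, 27, 26, 28, 26, 27, 26, 27, 27, 28, 25, 30, 24, 22, 22, 25, 83, 187, 188, 186]
205 [186, 185, 185, 136, 39, 39, 20, 29, 29, 29, 30, 30, 28, 28, 31, 30, 31, 30, 31, 32, 32, 23, 31, 40, 105, 188, 187, 187]
215 [187, 185, 186, 159, 42, 43, 21, 22, 25, 23, 23, 23, 22, 22, 22, 21, 20, 23, 22, 25, 22, 22, 38, 45, 120, 187, 186, 186]
225 [185, 187, 187, 163, 40, 40, 22, 22, 22, 22, 24, 21, 22, 21, 23, 22, 20, 22, 20, 23, 23, 24, 40, 44, 137, 186, 186, 186]
285 [187, 187, 187, 187, 187, 186, 185, 186, 187, 187, 187, 113, 48, 49, 48, 45, 30, 38, 36, 39, 41, 40, 40, 44, 44, 59, 168, 185, 185, 185, 185, 186, 184]
322 [125, 124, 125, 124, 124, 132, 127, 125, 129, 176, 165, 98, 95, 107, 32, 42, 34, 41, 38, 28, 30, 27, 22, 21, 22, 43, 144, 187, 188, 189, 189, 188, 187]
360 [125, 125, 125, 124, 124, 135, 185, 186, 186, 187, 175, 98, 31, 34, 29, 19, 23, 43, 35, 43, 45, 46, 45, 45, 44, 49, 145, 186, 185, 184, 184, 186, 183]
```

Emit:
{"api": "carry_out", "payload": {
  "deltas": "0 2 20 0 0 0 0.558;0 2 45 0 0 0 0.558;0 2 65 0 0 0 0.558;0 2 80 0 0 0 0.558;0 2 95 0 0 0 0.558;0 2 95 0 0 0 0.558"
}}

```text
time_s: 26.68
eef_pos: [0.473, -0.2676, 0.1087]
eef_rot: [-0.001, 0.199, 0.98, -0.001]
wrist_force: [0.2, 0.4, -0.8]
opening: 0.443
grasp_force: 4.6
```

Emit:
{"api": "carry_out", "payload": {
  "deltas": "0 0 10 0 0 0 0.558;0 0 20 0 0 0 0.558;0 0 30 0 0 0 0.558;0 0 35 0 0 0 0.558;0 0 36 0 0 0 0.558;0 0 36 0 0 0 0.558"
}}

```text
time_s: 27.42
eef_pos: [0.4739, -0.2686, 0.0743]
eef_rot: [0.0, 0.199, 0.98, -0.001]
wrist_force: [0.7, -0.7, -0.6]
opening: 0.44
grasp_force: 4.6
```

Emit:
{"api": "carry_out", "payload": {
  "deltas": "0 0 1 0 0 0 0.558;0 0 2 0 0 0 0.558;0 0 3 0 0 0 0.558;0 0 3 0 0 0 0.558"
}}

```text
time_s: 27.92
eef_pos: [0.4738, -0.2685, 0.0712]
eef_rot: [0.0, 0.199, 0.98, -0.001]
wrist_force: [0.1, -0.3, -0.3]
opening: 0.441
grasp_force: 4.6
```

Emit:
{"api": "carry_out", "payload": {
  "deltas": "0 0 0.5 0 0 0 0.54;0 0 0.5 0 0 0 0.52;0 0 0.5 0 0 0 0.5;0 0 0.5 0 0 0 0.45;0 0 0.5 0 0 0 0.3;0 0 0.5 0 0 0 0.1;0 0 0.5 0 0 0 0;0 0 -10 0 0 0 0;0 0 -40 0 0 0 0;0 0 -90 0 0 0 0;0 0 -140 0 0 0 0;0 0 -190 0 0 0 0"
}}

```text
time_s: 29.42
eef_pos: [0.4737, -0.2679, 0.2637]
eef_rot: [0.0, 0.199, 0.98, -0.002]
wrist_force: [0.3, -0.7, 0.7]
opening: 0.996
grasp_force: 0.0
```

```bash
python3 - <<'E'
from h import *
p,r,o=pose();print(o['time_s'],p,o['opening'],o['wrist_force'])
o,im=snap('wrist','w11'); 
h=cv2.cvtColor(im,cv2.COLOR_BGR2HSV)[120:300,260:390]; m=((h[...,0]<8)|(h[...,0]>172))&(h[...,1]>130)&(h[...,2]>60)
n,l,s,c=cv2.connectedComponentsWithStats(m.astype(np.uint8))
print([(s[i,:4]+[260,120,0,0]).tolist()+[int(s[i,4])] for i in range(1,n) if s[i,4]>20])
def dif(a,b):
    a=cv2.imread(f'pics/{a}.png');b=cv2.imread(f'pics/{b}.png'); d=cv2.absdiff(a,b).max(2)>45
    n,l,s,c=cv2.connectedComponentsWithStats(d.astype(np.uint8)); return [s[i].tolist() for i in range(1,n) if s[i,4]>12]
snap('scene','e11');snap('side','d11')
print('scene',dif('s0','e11')); print('side',dif('d0','d11'))
print('heel expected scene',proj('scene',[[.473,-.27,.13]]),'side',proj('side',[[.473,-.27,.13]]))
E
```

```text
29.425 [ 0.47373595 -0.26788255  0.2636821 ] 0.9964198584575754 [ 0.32823063 -0.68778418  0.6731603 ]
[[301, 177, 40, 5, 193], [304, 191, 11, 33, 236], [313, 191, 36, 36, 570]]
scene [[320, 0, 44, 13, 334], [387, 0, 147, 81, 5169], [534, 6, 17, 15, 98], [23, 31, 47, 55, 634], [0, 40, 28, 47, 776], [0, 56, 17, 37, 331], [479, 61, 31, 21, 216], [459, 70, 48, 18, 323], [483, 74, 11, 5, 29], [439, 88, 10, 7, 45], [412, 92, 72, 117, 2718], [489, 95, 16, 4, 33], [441, 97, 6, 5, 20], [3, 104, 7, 7, 36], [8, 108, 10, 15, 108], [18, 109, 17, 39, 456], [31, 108, 66, 71, 1857], [467, 111, 26, 6, 130], [76, 123, 9, 9, 29], [11, 124, 6, 6, 27], [480, 137, 7, 5, 23], [456, 140, 26, 12, 194], [483, 143, 10, 4, 19], [18, 147, 4, 5, 14], [0, 161, 103, 132, 5586], [451, 162, 59, 18, 219], [485, 165, 12, 4, 21], [500, 168, 6, 4, 16], [4, 177, 3, 10, 19], [5, 184, 7, 8, 19], [325, 188, 11, 23, 73], [5, 191, 7, 8, 30], [349, 192, 6, 24, 88], [470, 201, 33, 35, 462], [330, 229, 19, 13, 67], [305, 240, 42, 32, 659], [84, 247, 47, 77, 2109], [181, 250, 18, 11, 61], [61, 276, 9, 23, 116], [413, 297, 18, 31, 
[... 332 characters left out ...]
7, 22], [111, 0, 43, 14, 334], [203, 0, 26, 13, 179], [152, 0, 105, 109, 3727], [316, 0, 50, 40, 1005], [156, 3, 12, 36, 270], [121, 16, 19, 14, 185], [86, 21, 10, 21, 110], [85, 20, 32, 63, 737], [85, 72, 5, 8, 22], [93, 74, 60, 37, 1564], [252, 82, 6, 5, 17], [100, 119, 129, 104, 3473], [134, 137, 19, 6, 59], [127, 207, 25, 40, 369], [225, 221, 4, 5, 13], [219, 227, 12, 17, 70], [199, 237, 20, 11, 106], [357, 239, 9, 9, 50], [183, 241, 50, 53, 838], [299, 240, 57, 37, 771], [222, 244, 7, 9, 41], [179, 278, 9, 11, 59], [187, 287, 12, 20, 91], [210, 293, 5, 8, 19], [206, 295, 5, 7, 16], [191, 301, 4, 7, 15]]
heel expected scene [[432.47983248 303.40520182]] side [[194.95342448 281.05954913]]
```

```bash
python3 - <<'E'
from h import *
def red(f,x0,x1,y0,y1):
    h=cv2.cvtColor(cv2.imread(f'pics/{f}.png'),cv2.COLOR_BGR2HSV)[y0:y1,x0:x1]; return ((h[...,0]<8)|(h[...,0]>172))&(h[...,1]>130)&(h[...,2]>50)
for f,b in (('s0',(405,455,295,350)),('e11',(405,455,295,350)),('d0',(180,225,272,310)),('d11',(180,225,272,310))):
    m=red(f,*b); ys,xs=np.nonzero(m); print(f,len(xs),'bbox',xs.min()+b[0],xs.max()+b[0],ys.min()+b[2],ys.max()+b[2],'top6 mean x',xs[ys<ys.min()+6].mean()+b[0])
m=red('e11',405,455,295,350)
for r in m[::2]: print(''.join('#' if v else '.' for v in r))
p,r,o=pose()
m=red('w11',290,360,170,240)
for q in m[::2]: print(''.join('#' if v else '.' for v in q))
E
```

```text
s0 517 bbox 407 445 299 349 top6 mean x 432.625
e11 513 bbox 407 441 297 349 top6 mean x 429.1276595744681
d0 175 bbox 188 211 279 308 top6 mean x 193.6
d11 179 bbox 191 215 277 307 top6 mean x 197.26829268292684
..................................................
......................###.........................
....................########......................
....................##########....................
.....................###########..................
.......................#########..................
..................##..............................
.................####.............................
................#####.........##..................
...........#########........###...................
.........#########..........###...................
.........########...........###...................
.........##...###..........####...................
.............####..........####...###.............
.............###...........#########..............
............####...........#########..............
...........#####.........##########...............
..........#####.....
[... 2325 characters left out ...]
......#####...##################################.............
................####...############################.#####.............
........................##########################....................
..........................######################......................
......................................................................
......................................................................
......................................................................
......................................................................
......................................................................
......................................................................
```

```bash
python3 - <<'E'
from h import *
p,r,o=pose()
for n,px,z in [('heel',(326.5,225.5),.133),('pads',(326,204),.09),('label',(321,179),.03)]:
    print(n,wray(px,o,z),r.inv().apply(wray(px,o,z)-p)*1000)
p4=dict(eef_pos=np.array([.45857,-.26882,.25806]),eef_rot=np.array([-4.396e-3,.19835,.98012,0])); print('before heel',wray((325,239),p4,.133))
E
```

```text
heel [ 0.48000759 -0.2675274   0.133     ] [ -2.48578007   4.11297574 132.67276116]
pads [ 0.47259259 -0.2645094   0.09      ] [  5.86712107   4.22839623 175.60650515]
label [ 0.45799742 -0.26395883  0.03      ] [ 20.01180452  -0.63583742 235.51968578]
before heel [ 0.46960564 -0.27070083  0.133     ]
```

```bash
python3 - <<'E'
from h import *
p,r,o=pose()
o11=dict(eef_pos=o['eef_pos'],eef_rot=o['eef_rot'])
o4=dict(eef_pos=np.array([.45857143,-.2688222,.25806375]),eef_rot=np.array([-4.39606739e-03,.198350943,.980121204,5.9e-5]))
im=cv2.imread('pics/w4.png');h=cv2.cvtColor(im,cv2.COLOR_BGR2HSV)[180:260,290:360]; m=((h[...,0]<8)|(h[...,0]>172))&(h[...,1]>130)&(h[...,2]>50)
for k,q in enumerate(m[::2]): print(180+2*k,''.join('#' if v else '.' for v in q))
# image of vertical line check: predicted heel px for upright tongs, given pad centre
def pw(P,o):
    mm=vision.camera_model('wrist');H=np.array(mm['hand_eye']);q=o['eef_rot'];rr=R.from_quat([q[1],q[2],q[3],q[0]])
    c=H[:3,:3].T@(rr.inv().apply(P-o['eef_pos'])-H[:3,3]); u=np.array(mm['K'])@c; return u[:2]/u[2]
for n,oo,y in(('4',o4,-.2706),('11',o11,-.268)):
  for x in (.470,.475,.48): print(n,x,[np.round(pw(np.array([x,y,z]),oo),1).tolist() for z in (.09,.136,.124)])
E
```

```text
180 ......................................................................
182 ......................................................................
184 ......................................................................
186 ......................................................................
188 ......................................................................
190 ......................................................................
192 ..................######################################..............
194 .................########################################.............
196 .................########################################.............
198 ......................................................................
200 ......................................................................
202 ......................................................................
204 ......................................................................
206 ...............####...............................###.................
208 ..............######..........................
[... 1540 characters left out ...]
...........................................................
252 ......................................................................
254 ......................................................................
256 ......................................................................
258 ......................................................................
4 0.47 [[324.8, 224.7], [325.3, 240.5], [325.2, 235.9]]
4 0.475 [[326.8, 229.2], [327.6, 245.7], [327.4, 240.9]]
4 0.48 [[328.8, 233.7], [329.9, 250.9], [329.6, 245.9]]
11 0.47 [[321.6, 203.0], [321.4, 216.3], [321.5, 212.5]]
11 0.475 [[323.6, 207.6], [323.7, 221.6], [323.7, 217.5]]
11 0.48 [[325.6, 212.2], [326.0, 226.8], [325.9, 222.6]]
```

The tongs stand upright as before, the fuse is in the tray, and the cover is open. The image differences show nothing else moved.

```bash
python3 -c "
from bench import ctrl
print(ctrl.hand_in())"
```

```text
the job is handed in; nothing more can be done
None
```

I opened the cover, pulled the fuse with the red tongs and laid it in the tray, then put the tongs back upright in their stand and handed the job in at about 29.6 s; the hand-in returned no verdict.

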